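# Wedge open the sprung flap of a parts bin and take out the spark plug

### The arm

A 7-joint arm with a two-finger parallel gripper is mounted at the origin on a cart in front of the work surface, level with it; the furniture and walls round the work are solid. World frame = base frame: x ahead of the robot, y to its left, z up, the work surface at z = 0. Lengths are in m, angles in degrees, forces in N, time in s.
With the tool pointing down it reaches from about 0.425 to 1.025 m from the base axis. Payload 9.4 kg.
Tool frame: the origin (TCP) lies between the finger pads; the fingertips stand 19 mm ahead of it and the grasp point (between the pads) is the TCP; z points along the fingers, y is the line along which they close (so a half turn about z gives the same grasp; the last joint's range is limited). The gripper opens to 93 mm and grips with 3 to 60 N. Pads are 15 mm wide; open, the fingers measure 128 mm over their backs; the gripper's body (75 mm by 188 mm) begins 65 mm behind the grasp point.
Start: joints at [69.116, 34.337, -0.143, 91.639, 0.103, 54.024, -4.572], TCP at [0.206, -0.695, 0.238] pointing down, gripper open.
Joint ranges: [-147.43, 147.43], [-19.82, 112.94], [-74.19, 73.91], [6.32, 146.72], [-59.91, 239.91], [6.04, 106.73], [-150.56, 150.56]. Speed limits (degrees/s): [127.2, 127.2, 172.46, 172.46, 180, 180, 180].

### API

Orientations are given as [roll, pitch, yaw] about the fixed x, y, z axes, in that order (R = Rz(yaw) Ry(pitch) Rx(roll)).
In Python, from rig import sense, camera, close_job, regions_of, pinpoint gives the robot as it stands. The module is installed in compiled form; this text tells all that it offers.
- The arm moves only by the tool arm_command, never from a script. Its argument "deltas" is a list of rows, each a list of 4 numbers: the shift along the world's x, y, z as a fraction of full scale, then the turn about the world's z as a fraction of full scale. In form: [[x, y, z, roll], ...]. A call has 1 to 10 rows; each row shifts and turns the commanded pose from where the row before left it; what a row does not reach is not made up. Full scale, the value 1, is 0.8 m for a shift and pi rad for a turn. A row lasts 1/10 s, in which the tool goes at most 50 mm and 8.59 degrees, less where a joint would pass 70% of its speed; a pose out of reach is approached as far as the arm can. A call with a number of a shift or a turn outside -1 to 1 is refused whole. A call with a gripper value outside its range is refused whole. "claw" is the closure, from -1 (fully open) to 1 (shut), so that 0 is half open, set as the call begins (left out, the last holds). The fingers move at their own pace and stop on an object; the grip force is fixed at half the most. Time passes only in rows, so rows that do not move let the fingers close. It gives the time, the measured TCP pose, the force, the opening and the grip force at its end, in the units of the state.
- sense(): the state, without advancing time (a new reading comes with each control period).
- camera(name): name is "side" or "top"; returns a dict with "frame" (400x640x3 uint8, red, green, blue), "fovy" (degrees; the focal length in pixels is half the picture's height over the tangent of half this angle, whatever the lens; pixels are square), "cx", "cy" (the principal point, pixels), "R" (3x3) and "t" (3): a world point X has camera coordinates R X + t. Camera axes: x right, y down, z forward; pixel columns grow to the right and rows downward; lengths in m; the calibration is good to about 2 mm. A picture is of the moment at which its call begins. There is no depth.
- close_job(): hands the job in; it is judged then, once.
Trained networks look in a picture, given as the dict that the camera call returned (one of the last four; its "shot" number tells which), for a name from the list of things; names that differ only in an ending like _2 or _b are one class to them, and where a whole thing is asked for, a point or a joint stands for the part that bears it (a point fixed in the world has none). Each returns a list of dicts, best first, with "conf" (0 to 1); they miss things now and then, are a little off and sometimes report something else, mostly with a low value. They report only what shows in the picture. A call takes as long as a camera call. They do not tell look-alikes from the thing itself.
- regions_of(name, picture): "pixels" (400x640 bool, what is visible of it) and "bbox" ([left, top, right, bottom] in pixels, round what is visible of it).
- pinpoint(name, picture): "pixel" ([row, column] in pixels: a listed point, or the origin of a listed thing).
The state is a dict: "time_s": time; "qpos": joint angles; "qvel": joint speeds; "tau": joint torques, N m; "ee_pos": TCP position; "eef_rot": TCP orientation; "force": force on the tool from outside, world axes, zero at the start; "ft_torque": the same for the moment, N m; "finger_gap": opening from 0.0 (shut) to 1.0 (fully open); "finger_force": force on a finger pad.
Only numpy, scipy, OpenCV 4.12 (cv2) and the standard library are available. Lean on these libraries where they do the work, as an engineer would, in place of code of your own. Each camera call takes 0.05 s, during which the arm holds its last target. There are 200 camera calls.

### The job

Wedge open the sprung flap of the metal parts bin: push its lever down with the tall wooden block and leave the block standing upright in the slot beside the bin, so that the flap stays open by itself. Then take the spark plug out of the bin and lay it in the shallow square tray. Leave the bolt in the bin and the block in its slot.

Things in the scene. Friction and masses are not known exactly. Their poses are not given: they have to be found in the camera images.
- bin: Bare sheet-metal parts bin fixed to the bench, 238 (x) x 138 (y) x 72 mm high, its open top closed by a dark flap; walls 4 mm, floor 3 mm thick. Origin: centre of its underside; x runs along the hinge, y points from the bin to the hinge, lever and wedge slot, z up. The hinge line lies over the +y wall, at y = +69 mm, 76 mm up.
- flap (a joint): Dark flap of the bin, in rad: 0 = shut (level), about 1.6 = upright over the hinge, 1.95 = its stop. A light spring (about 0.06 N m) shuts it when let go. It turns up as its lever is pressed down (2 to 4 N). With the block down in the slot it stays at about 1.4 to 1.7 rad, its edge then 220 mm above the bench, over the hinge line.
- lever_roller (a point): Centre of the free-running roller (14 mm thick, 50 mm long) at the end of the flap's lever, 72 mm from the hinge line; the lever rises outward at 31 degrees while shut, so the roller is 62 mm outside the hinge line, 113 mm above the bench, over the slot. A block pushed straight down there to the bench turns the lever down between itself and the bin wall and holds it. Moves with the flap.
- slot (a point): Middle of the wedge slot, at bench level, beside the bin's hinge wall (+129 mm on the bin's y axis); axes as the bin's. Low ledges 12 mm high bound it: at 50 mm each way in x, and 34 mm off in +y. The block stands in it with its 36 mm side along y and its 50 mm side along x, its centre within about 20 mm of this point in x and 10 mm in y.
- prop_center (a point): The tall plain wooden block (the wedge), standing upright on the bench: 36 (x) x 50 (y) x 170 mm (z), about 0.3 kg. This point is its centre, 85 mm above its foot; axes as the block's. Best held near the top across the 50 mm side, with the gripper's long side parallel to the hinge, so that the rising flap clears the gripper.
- offcut_center (a point): A bystander: a shorter wooden block, 36 x 50 x 70 mm, too low to serve. This point is its centre, 35 mm up.
- plug_center (a point): Spark plug lying on the floor of the bin, 65 mm long along its y, steel hexagon 24 mm wide (x), 20 mm high and 11 mm long near the middle, white insulator on one side and dark thread on the other. This point is the centre of the hexagon, 10 mm above the bin's floor.
- bolt_center (a point): Bystander in the same bin: plain hex-head bolt, 57 mm long along its y, head 22 mm wide. This point is the middle of its length, about 10 mm above the bin's floor. It and the plug may change ends of the bin.
- tray: Shallow square open metal tray fixed on the bench, 110 x 110 x 22 mm, walls and floor about 3 mm. Origin: centre of its underside.
Not all that is in view belongs to the job. Of the things that look like the part that bears prop_center, take the one that is farthest from the robot's base at the start.

How it is judged:
By the outcome, as a careful person would: the job done as asked, in the order asked, and still so for the second after the job is handed in, with the robot touching nothing.
It also fails if it takes over 72 s, if anything falls off the work surface, if the arm or the gripper's body presses on something with over 40 N, if the wrist force passes 120 N, or if a joint passes its speed limit or range.

## Working session

There is one attempt and no reset: what is moved stays moved. The work goes in short steps, Python scripts to look and compute and a tool call to move; the robot and the scene stay as the last step left them, time stands still between calls to the robot, and variables do not carry over. Pictures are saved under pics/ and viewed, at most 10 in all, crops included, and the job is handed in when it is done.

Besides the shell and the picture viewer there is one more tool, called after ">>>" as name([rows], argument=value, ...), one row to a line, values as JSON. arm_command: Moves the arm, as the interface text tells. Its arguments: {"type":"object","properties":{"deltas":{"type":"array"},"claw":{"type":"number"}},"required":["deltas"]}

```bash
mkdir -p pics
cat > h.py <<'E'
import numpy as np, cv2
from rig import sense, camera, close_job, regions_of, pinpoint
def ray(p,px):
    f=200/np.tan(np.radians(p["fovy"])/2); R=np.array(p["R"]);t=np.array(p["t"])
    d=R.T@np.array([(px[1]-p["cx"])/f,(px[0]-p["cy"])/f,1.]); return -R.T@t,d/np.linalg.norm(d)
def onz(p,px,z):
    o,d=ray(p,px); return o+d*(z-o[2])/d[2]
def tri(*pp):
    A=0;b=0
    for p,px in pp:
        o,d=ray(p,px);M=np.eye(3)-np.outer(d,d);A=A+M;b=b+M@o
    X=np.linalg.solve(A,b); return X,[np.linalg.norm((np.eye(3)-np.outer(ray(p,x)[1],ray(p,x)[1]))@(X-ray(p,x)[0])) for p,x in pp]
def proj(p,X):
    f=200/np.tan(np.radians(p["fovy"])/2);c=np.array(p["R"])@X+np.array(p["t"]);return [c[1]/c[2]*f+p["cy"],c[0]/c[2]*f+p["cx"]]
def save(n,im): cv2.imwrite("pics/"+n,cv2.cvtColor(im,cv2.COLOR_RGB2BGR))
E
python3 - <<'E'
from h import *
np.set_printoptions(precision=3,suppress=True)
s=sense();print(s)
for c in("side","top"):
    p=camera(c);save(c+"0.png",p["frame"]);print(c,p["fovy"],-np.array(p["R"]).T@p["t"],np.array(p["R"]).tolist())
    for n in["bin","lever_roller","slot","prop_center","offcut_center","plug_center","bolt_center","tray"]:
        print(n,[(np.round(d["pixel"],1).tolist(),round(d["conf"],2)) for d in pinpoint(n,p)][:4])
    for n in["bin","prop_center","tray","flap"]:
        print("reg",n,[(np.round(d["bbox"]).tolist(),round(d["conf"],2)) for d in regions_of(n,p)][:4])
E
```

```text
{'time_s': 0.0, 'qpos': array([69.116, 34.384, -0.145, 91.68 ,  0.103, 54.024, -4.571]), 'qvel': array([-0.088, -0.11 ,  0.086,  0.029, -0.034, -0.007,  0.089]), 'tau': array([  0.   , -76.509,   1.498, -25.236,  -0.052,   0.017,   0.   ]), 'ee_pos': array([ 0.206, -0.695,  0.237]), 'eef_rot': array([-179.912,    0.008,   16.493]), 'force': array([ 0.196, -0.812, -0.384]), 'ft_torque': array([0.045, 0.028, 0.004]), 'finger_force': 0.0, 'finger_gap': 0.9958020187839951}
side 42.67020800013634 [-0.027  0.533  0.69 ] [[-0.8231802116993231, -0.5675972331140469, -0.014412495548518386], [-0.29736013809271916, 0.452604626407257, -0.840669971170748], [0.4836851117619156, -0.6877371831710322, -0.5413559638018571]]
bin [([266.2, 276.8], 0.77)]
lever_roller [([258.4, 224.7], 0.83)]
slot []
prop_center [([165.6, 371.0], 0.9), ([224.5, 367.9], 0.85), ([185.6, 414.0], 0.67)]
offcut_center [([165.6, 372.6], 0.75)]
plug_center []
bolt_center [([266.0, 306.4], 0.6)]
tray [([204.9, 307.1], 0.93), ([266.8, 275.2], 0.67)]
reg bin [([209.0, 204.0, 348.0, 309.0], 0.68)]
reg prop_center [([355.0, 184.0, 39
[... 468 characters left out ...]
24245623]]
bin [([199.6, 291.9], 0.91), ([238.3, 376.8], 0.73)]
lever_roller [([189.1, 234.3], 0.96)]
slot [([197.4, 241.8], 0.65)]
prop_center [([206.0, 422.8], 0.75), ([252.7, 422.9], 0.66), ([249.1, 341.5], 0.62)]
offcut_center [([237.7, 373.9], 0.91)]
plug_center []
bolt_center []
tray [([167.6, 379.4], 0.7)]
reg bin [([227.0, 145.0, 325.0, 246.0], 0.92)]
reg prop_center [([406.0, 240.0, 442.0, 265.0], 0.71), ([358.0, 147.0, 401.0, 190.0], 0.61), ([410.0, 189.0, 446.0, 219.0], 0.6), ([337.0, 240.0, 354.0, 265.0], 0.58)]
reg tray [([360.0, 146.0, 399.0, 189.0], 0.62)]
reg flap [([231.0, 156.0, 321.0, 238.0], 0.6), ([409.0, 190.0, 444.0, 222.0], 0.45), ([364.0, 230.0, 390.0, 248.0], 0.37)]
```

Run:
```python
import cv2
a=cv2.imread("pics/top0.png")[120:290,200:470];cv2.imwrite("pics/top0c.png",cv2.resize(a,None,fx=2.9,fy=2.9,interpolation=2))
a=cv2.imread("pics/side0.png")[90:330,180:450];cv2.imwrite("pics/side0c.png",cv2.resize(a,None,fx=2.4,fy=2.4,interpolation=2))
```

```text
(no output)
```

View pics/top0c.png

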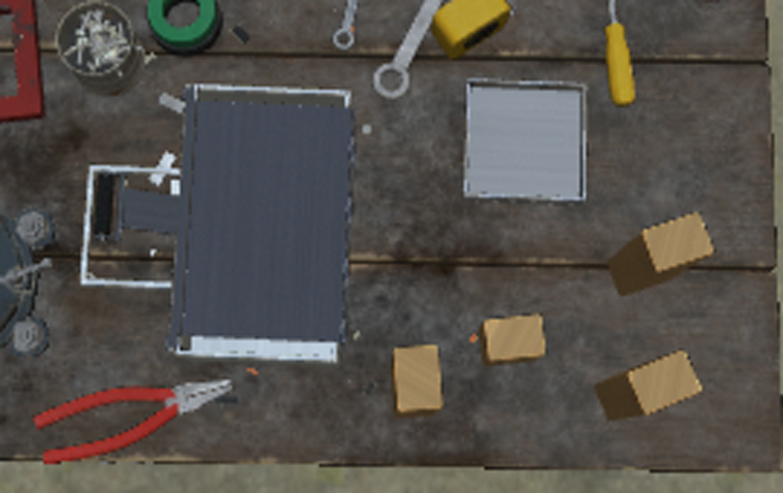

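View pics/side0c.png

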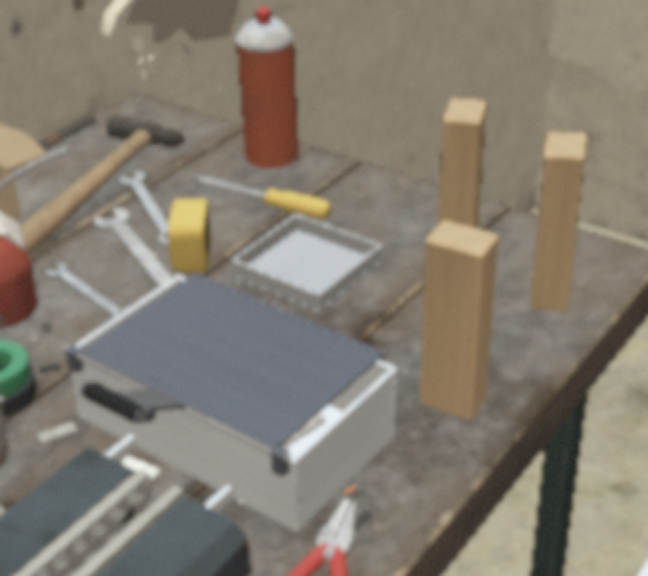

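View pics/side0.png

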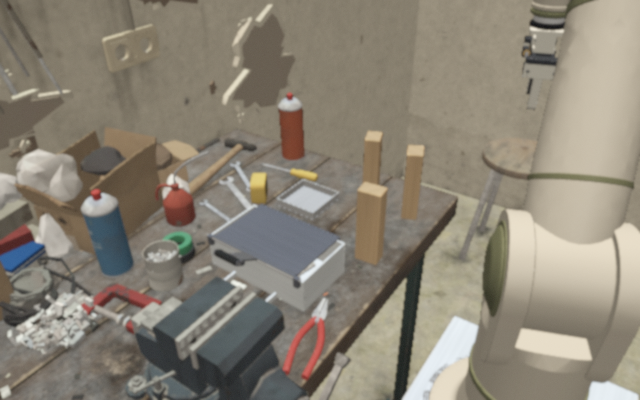

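The side view shows three tall blocks, at about (372,160), (414,185) and (370,224). The top view shows their tops at about (434,203), (429,252) and (344,250), and the small top at (377,237) is the short offcut. The bin is at (276,196) with its lever pointing left. I'll triangulate the tops to find the farthest block.

```bash
cat >> h.py <<'E'
def tops(p,lo=(8,70,150),hi=(22,190,255)):
    h=cv2.cvtColor(p["frame"],cv2.COLOR_RGB2HSV);m=cv2.inRange(h,lo,hi)
    return h,m
E
python3 - <<'E'
from h import *
np.set_printoptions(precision=4,suppress=True)
p=camera("top");q=camera("side")
h=cv2.cvtColor(p["frame"],cv2.COLOR_RGB2HSV)
for (c,r) in [(434,203),(429,252),(344,250),(377,237),(418,213)]: print(c,r,h[r,c])
m=cv2.inRange(h,(8,60,165),(22,200,255));n,l,st,ce=cv2.connectedComponentsWithStats(m)
T=[]
for i in range(1,n):
    if st[i,4]>120:
        c=cv2.findContours((l==i).astype('uint8'),0,2)[0][0]
        for z in(.17,.07):
            P=np.array([onz(p,(y,x),z)[:2] for x,y in c[:,0]],np.float32); r=cv2.minAreaRect(P*1000)
            print(st[i],z,r, np.hypot(*r[0]), "side px",np.round(proj(q,np.array([r[0][0]/1000,r[0][1]/1000,z]))),np.round(proj(q,np.array([r[0][0]/1000,r[0][1]/1000,z/2]))))
P={k:[d["pixel"] for d in pinpoint(k,p)] for k in("bin","lever_roller","tray","prop_center")}
Q={k:[d["pixel"] for d in pinpoint(k,q)] for k in P}
for k in P:
  for a in P[k][:4]:
    for b in Q[k][:4]:
      X,e=tri((p,a),(q,b)); 
      if max(e)<.02: print(k,np.round(a),np.round(b),X,np.round(e,4))
E
```

```text
434 203 [ 18 104 157]
429 252 [ 18 104 160]
344 250 [ 18 103 163]
377 237 [ 18 104 160]
418 213 [ 17 128  64]
[205 367  26  29 212] 0.17 ((73.24958801269531, 58.176300048828125), (29.938152313232422, 67.1612777709961), 56.48992156982422) 93.54134931355692 side px [347. 464.] [389. 455.]
[205 367  26  29 212] 0.07 ((52.819698333740234, 80.15185546875), (32.69572448730469, 73.34744262695312), 56.48991775512695) 95.99083532895581 side px [415. 462.] [431. 459.]
bin [199. 294.] [266. 279.] [ 0.5011 -0.0893 -0.0017] [0.0026 0.0026]
lever_roller [191. 237.] [259. 227.] [0.5027 0.0443 0.1086] [0.001 0.001]
tray [167. 379.] [202. 311.] [ 0.5865 -0.318  -0.0001] [0.0074 0.0074]
prop_center [252. 345.] [223. 370.] [ 0.3615 -0.2214  0.0833] [0.0008 0.0008]
prop_center [252. 345.] [167. 374.] [ 0.3559 -0.2157  0.2165] [0.0029 0.0029]
prop_center [207. 422.] [223. 370.] [ 0.4937 -0.4524 -0.1058] [0.0108 0.0108]
prop_center [207. 422.] [167. 374.] [ 0.4677 -0.4121  0.0902] [0.0064 0.0064]
prop_center [250. 420.] [186. 415.] [ 0.3606 -0.4103  0.0762] [0.008 0.008]
```

Run:
```python
from h import *
np.set_printoptions(precision=4,suppress=True)
p=camera("top");q=camera("side")
h=cv2.cvtColor(p["frame"],cv2.COLOR_RGB2HSV)
m=cv2.inRange(h,(14,80,120),(22,140,255));n,l,st,ce=cv2.connectedComponentsWithStats(m)
for i in range(1,n):
    if st[i,4]>120:
        c=cv2.findContours((l==i).astype('uint8'),0,2)[0][0]
        for z in(.17,.07):
            P=np.array([onz(p,(y,x),z)[:2] for x,y in c[:,0]],np.float32); r=cv2.minAreaRect(P*1000)
            print(st[i],z,np.round(r[0]),np.round(r[1]),round(r[2],1), "dist",np.hypot(*r[0]), "side px",np.round(proj(q,np.array([r[0][0]/1000,r[0][1]/1000,z]))))
# flap/rim: hinge edge and bench corners
for k in("bin","flap","tray"):
  d=regions_of(k,p)[0]; c=max(cv2.findContours(d["pixels"].astype('uint8'),0,2)[0],key=cv2.contourArea)
  z=dict(bin=.072,flap=.077,tray=.022)[k]
  P=np.array([onz(p,(y,x),z)[:2] for x,y in c[:,0]],np.float32)*1000
  print(k,d["conf"],cv2.minAreaRect(P))
# slot frame corners (crop px /2.9 + offset) at z=.012
for u,v in[(90,167),(83,283),(185,86),(177,352),(350,92),(336,360),(468,80),(585,84),(585,199),(465,194)]:
  X=[onz(p,(120+v/2.9,200+u/2.9),z) for z in(.012,.072,.022)]; print((u,v),*[x[:2] for x in X])
b=cv2.resize(np.hstack([p["frame"][180:280,330:460],q["frame"][110:210,330:460]]),None,fx=3,fy=3,interpolation=2);save("blk.png",b)
```

```text
[127   0  21  11 188] 0.17 [953. 301.] [27. 49.] 0.9 dist 999.4920918902787 side px [219. -61.]
[127   0  21  11 188] 0.07 [1014.  345.] [29. 54.] 0.9 dist 1070.9005678386957 side px [264. -79.]
[ 315    0   57   50 1095] 0.17 [ 910. -208.] [130. 137.] 0.9 dist 933.6740404342197 side px [124. 172.]
[ 315    0   57   50 1095] 0.07 [ 967. -211.] [142. 150.] 0.9 dist 989.5256825909568 side px [154. 164.]
[227  24  53  34 861] 0.17 [869.  18.] [ 66. 130.] 17.0 dist 869.398741663913 side px [167. 103.]
[227  24  53  34 861] 0.07 [922.  36.] [ 72. 142.] 17.0 dist 922.8068765198457 side px [203.  92.]
[  33   27  115   29 1401] 0.17 [860. 406.] [271.  71.] 88.4 dist 950.9236936581302 side px [ 271. -105.]
[  33   27  115   29 1401] 0.07 [912. 460.] [296.  78.] 88.4 dist 1021.3642707184637 side px [ 324. -128.]
[273  29  27  13 214] 0.17 [880. -70.] [31. 63.] 0.9 dist 882.443894268141 side px [149. 134.]
[273  29  27  13 214] 0.07 [933. -60.] [34. 69.] 0.9 dist 935.4236030470336 side px [183. 124.]
[331  57  69  17 293] 0.17 [ 803. -263.] [ 20. 168.] 10.0 dist 845.1182803510632 side px [126.
[... 1165 characters left out ...]
640625), (108.70321655273438, 114.7347412109375), 89.45620727539062)
(90, 167) [0.5557 0.0793] [0.5431 0.0668] [0.5536 0.0772]
(83, 283) [0.4488 0.0803] [0.4414 0.0677] [0.4476 0.0782]
(185, 86) [ 0.6334 -0.0046] [ 0.6171 -0.0131] [ 0.6307 -0.006 ]
(177, 352) [ 0.3881 -0.0068] [ 0.3836 -0.0152] [ 0.3874 -0.0082]
(350, 92) [ 0.6302 -0.157 ] [ 0.614  -0.1581] [ 0.6275 -0.1572]
(336, 360) [ 0.3833 -0.1491] [ 0.379  -0.1506] [ 0.3826 -0.1493]
(468, 80) [ 0.6434 -0.2658] [ 0.6266 -0.2617] [ 0.6406 -0.2651]
(585, 84) [ 0.6413 -0.3739] [ 0.6246 -0.3646] [ 0.6385 -0.3723]
(585, 199) [ 0.5332 -0.3728] [ 0.5217 -0.3636] [ 0.5313 -0.3713]
(465, 194) [ 0.5361 -0.2636] [ 0.5244 -0.2595] [ 0.5341 -0.2629]
```

View pics/blk.png

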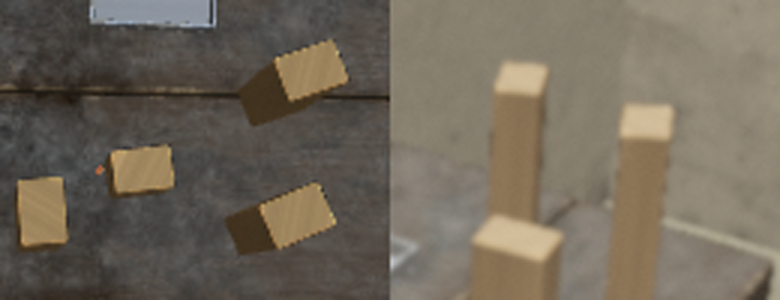

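Tall candidates, by their tops in the top view:
- (434,203), 0.63 m from the base
- (429,252), 0.54 m from the base
- (344,250), 0.42 m from the base

The block whose top is at (434,203) in the top view, (373,135) in the side view, is the farthest, so it is the one to use. The crop confirms it is tall and stands free. (377,237) is the short offcut.

>>> arm_command([
  [0.0331,0.0342,0,0.0017],
  [0.0331,0.0342,0,0.0017],
  [0.0331,0.0342,0,0.0017],
  [0.0331,0.0342,0,0.0017],
  [0.0331,0.0342,0,0.0017],
  [0.0331,0.0342,0,0.0017],
  [0.0331,0.0342,0,0.0017],
  [0.0331,0.0342,0,0.0017],
  [0.0331,0.0342,0,0.0017],
  [0.0331,0.0342,0,0.0017],
], claw=-1)

```text
time_s: 3.05
ee_pos: [0.4716, -0.4204, 0.2378]
eef_rot: [180.0, -0.0, 19.6]
force: [1.5, -0.3, 0.7]
finger_gap: 1.0
finger_force: 0.0
```

>>> arm_command([
  [0,0,0,0],
  [0,0,0,0],
  [0,0,0,0],
])

```text
time_s: 3.35
ee_pos: [0.4697, -0.4226, 0.2377]
eef_rot: [180.0, 0.0, 19.5]
force: [-0.7, -1.2, 0.1]
finger_gap: 1.004
finger_force: 0.0
```

>>> arm_command([
  [0,0,-0.0225,0],
  [0,0,-0.0225,0],
  [0,0,-0.0225,0],
  [0,0,-0.0225,0],
  [0,0,-0.0225,0],
  [0,0,0,0],
  [0,0,0,0],
])

```text
time_s: 4.05
ee_pos: [0.4697, -0.4226, 0.1478]
eef_rot: [-180.0, 0.0, 19.4]
force: [0.0, -0.5, 0.5]
finger_gap: 0.998
finger_force: 0.0
```

>>> arm_command([
  [0,0,0,0],
  [0,0,0,0],
  [0,0,0,0],
  [0,0,0,0],
  [0,0,0,0],
  [0,0,0,0],
  [0,0,0,0],
], claw=1)

```text
time_s: 4.75
ee_pos: [0.4707, -0.4215, 0.1477]
eef_rot: [180.0, -0.0, 19.6]
force: [0.4, 0.5, 1.5]
finger_gap: 0.533
finger_force: 30.0
```

>>> arm_command([
  [0,0,0.0213,0],
  [0,0,0.0425,0],
  [0,0,0.0425,0],
  [0,0,0.0425,0],
  [0,0,0.0425,0],
  [0,0,0.0212,0],
])

```text
time_s: 5.35
ee_pos: [0.4709, -0.4219, 0.3203]
eef_rot: [179.9, -0.1, 19.5]
force: [0.8, 0.5, -3.9]
finger_gap: 0.537
finger_force: 30.0
```

>>> arm_command([
  [0.0025,0.0365,0,0.0242],
  [0.0025,0.0365,0,0.0242],
  [0.0025,0.0365,0,0.0242],
  [0.0025,0.0365,0,0.0242],
  [0.0025,0.0365,0,0.0242],
  [0.0025,0.0365,0,0.0242],
  [0.0025,0.0365,0,0.0242],
  [0.0025,0.0365,0,0.0242],
])

```text
time_s: 6.15
ee_pos: [0.4866, -0.1856, 0.3177]
eef_rot: [180.0, 0.0, 54.7]
force: [0.2, -0.0, -2.8]
finger_gap: 0.539
finger_force: 30.0
```

>>> arm_command([
  [0.0024,0.0365,0,0.0242],
  [0.0024,0.0365,0,0.0242],
  [0.0024,0.0365,0,0.0242],
  [0.0024,0.0365,0,0.0242],
  [0.0024,0.0365,0,0.0242],
  [0.0024,0.0365,0,0.0242],
  [0.0024,0.0365,0,0.0242],
  [0.0024,0.0365,0,0.0242],
  [0,0,0,0],
  [0,0,0,0],
])

```text
time_s: 7.15
ee_pos: [0.5016, 0.0468, 0.3176]
eef_rot: [-180.0, 0.0, 89.4]
force: [-0.2, -0.3, -3.3]
finger_gap: 0.539
finger_force: 30.0
```

Run:
```python
from h import *
np.set_printoptions(precision=4,suppress=True)
p=camera("top");q=camera("side");print(sense()["ee_pos"])
for k in("lever_roller","bin","slot","prop_center"):
  A=pinpoint(k,p);B=pinpoint(k,q)
  for a in A[:3]:
    for b in B[:3]:
      X,e=tri((p,a["pixel"]),(q,b["pixel"]));
      if max(e)<.012: print(k,X,np.round(e,4))
save("s1.png",np.hstack([cv2.resize(p["frame"][120:300,180:340],None,fx=2.4,fy=2.4),cv2.resize(q["frame"][120:300,140:310],None,fx=2.4,fy=2.4)]))
```

```text
[0.5017 0.0451 0.3175]
lever_roller [0.5017 0.0478 0.1228] [0.001 0.001]
bin [ 0.5053 -0.0822 -0.0041] [0.0033 0.0033]
prop_center [ 0.3594 -0.2181  0.0844] [0.0005 0.0005]
prop_center [0.4985 0.0495 0.2663] [0.0031 0.0031]
prop_center [ 0.359  -0.4182  0.0698] [0.0038 0.0038]
```

View pics/s1.png

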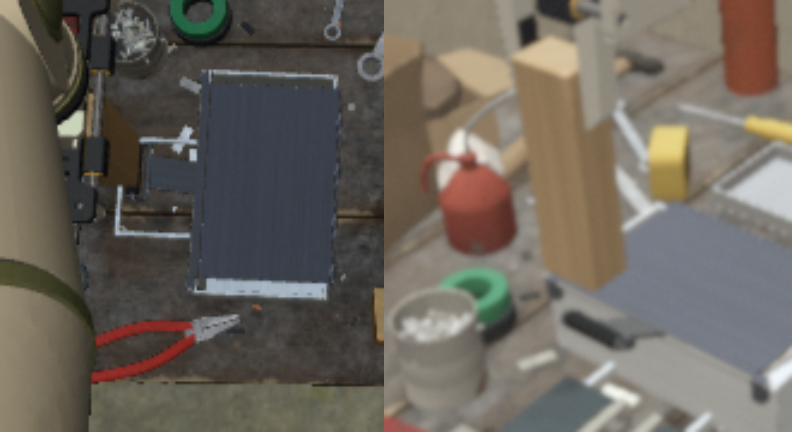

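The block hangs upright over the slot, and the roller is about under its middle. I'll lower it in stages.

>>> arm_command([
  [0,0,-0.025,0],
  [0,0,-0.025,0],
  [0,0,-0.015,0],
  [0,0,-0.015,0],
  [0,0,-0.015,0],
  [0,0,-0.015,0],
  [0,0,-0.015,0],
  [0,0,-0.015,0],
])

```text
time_s: 8.45
ee_pos: [0.5023, 0.0456, 0.2049]
eef_rot: [180.0, 0.0, 89.2]
force: [0.2, 0.3, -1.8]
finger_gap: 0.535
finger_force: 30.0
```

>>> arm_command([
  [0,0,-0.0125,0],
  [0,0,-0.0125,0],
  [0,0,-0.0125,0],
  [0,0,-0.0125,0],
  [0,0,-0.01,0],
  [0,0,0,0],
  [0,0,0,0],
])

```text
time_s: 9.15
ee_pos: [0.5017, 0.0458, 0.1574]
eef_rot: [-179.9, 0.0, 89.3]
force: [-0.1, 0.7, -2.9]
finger_gap: 0.533
finger_force: 30.0
```

Run:
```python
from h import *
p=camera("top");q=camera("side");s=sense();print(s["ee_pos"],s["force"])
save("s2.png",np.hstack([cv2.resize(p["frame"][120:300,180:340],None,fx=2.4,fy=2.4),cv2.resize(q["frame"][120:300,140:310],None,fx=2.4,fy=2.4)]))
```

```text
[0.50187606 0.04571465 0.15783198] [-1.33036449  1.44129683 -4.02012005]
```

View pics/s2.png

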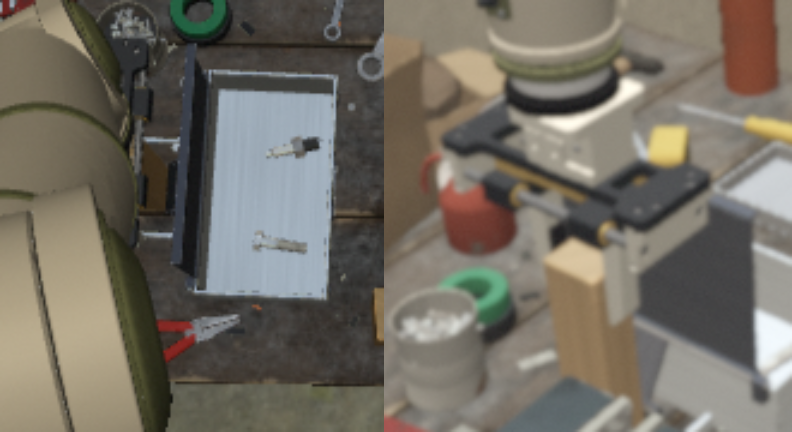

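The flap is upright. The bin shows the plug at crop (292,150) and the bolt at (280,243). Next I lower the last 10 mm and release the block.

>>> arm_command([
  [0,0,-0.004,0],
  [0,0,-0.004,0],
  [0,0,-0.004,0],
  [0,0,-0.0015,0],
  [0,0,0,0],
])

```text
time_s: 9.75
ee_pos: [0.5021, 0.0458, 0.1476]
eef_rot: [180.0, 0.0, 89.3]
force: [-3.7, 0.9, 10.2]
finger_gap: 0.536
finger_force: 30.0
```

>>> arm_command([
  [0,0,0,0],
  [0,0,0,0],
  [0,0,0,0],
  [0,0,0,0],
  [0,0,0,0],
  [0,0,0,0],
], claw=-1)

```text
time_s: 10.35
ee_pos: [0.502, 0.0456, 0.1467]
eef_rot: [-180.0, 0.0, 89.2]
force: [-0.1, 0.6, -0.6]
finger_gap: 0.984
finger_force: 0.0
```

>>> arm_command([
  [0,0,0.02,0],
  [0,0,0.03,0],
  [0,0,0.05,0],
  [0,0,0.05,0],
  [0,0,0.05,0],
  [0,0,0.05,0],
  [0,0,0,0],
])

```text
time_s: 11.05
ee_pos: [0.5039, 0.0463, 0.3517]
eef_rot: [179.5, -0.0, 89.2]
force: [0.0, 0.0, -0.1]
finger_gap: 0.997
finger_force: 0.0
```

>>> arm_command([
  [-0.0054,-0.0569,0,0],
  [-0.0054,-0.0569,0,0],
  [-0.0054,-0.0569,0,0],
  [-0.0054,-0.0569,0,0],
  [-0.0054,-0.0569,0,0],
  [-0.0054,-0.0569,0,0],
  [-0.0054,-0.0569,0,0],
  [-0.0054,-0.0569,0,0],
  [-0.0054,-0.0569,0,0],
  [-0.0054,-0.0569,0,0],
])

```text
time_s: 12.05
ee_pos: [0.458, -0.4113, 0.3459]
eef_rot: [-179.9, -0.0, 89.2]
force: [0.0, 0.7, 0.8]
finger_gap: 1.003
finger_force: 0.0
```

Run:
```python
from h import *
np.set_printoptions(precision=4,suppress=True)
p=camera("top");q=camera("side");s=sense();print(s["ee_pos"],s["eef_rot"])
for k in("plug_center","bolt_center","prop_center","bin","tray","lever_roller"):
  A=pinpoint(k,p);B=pinpoint(k,q)
  print(k,[(np.round(a["pixel"],1),round(a["conf"],2)) for a in A[:4]],[(np.round(a["pixel"],1),round(a["conf"],2)) for a in B[:4]])
  for a in A[:4]:
    for b in B[:4]:
      X,e=tri((p,a["pixel"]),(q,b["pixel"]));
      if max(e)<.012: print(" ",X,np.round(e,4))
for k in("plug_center","bolt_center"):
  for r in regions_of(k,p)[:2]:
    c=np.argwhere(r["pixels"]);P=np.array([onz(p,x,.013)[:2] for x in c]);m=P.mean(0);u,sv,v=np.linalg.svd(P-m,full_matrices=False);t=(P-m)@v[0]
    print(k,r["conf"],len(c),m,np.degrees(np.arctan2(v[0,1],v[0,0])),np.ptp(t),np.ptp((P-m)@v[1]))
a=cv2.resize(p["frame"][140:250,220:340],None,fx=4,fy=4,interpolation=2)
b=cv2.resize(q["frame"][160:315,190:350],None,fx=440/155,fy=440/155,interpolation=2)
b=b[:,:310] if a.shape[1]+b.shape[1]>800 and 0 else cv2.resize(b,(320,440*320//b.shape[1]))
b=cv2.copyMakeBorder(b,0,440-b.shape[0],0,0,0);save("s3.png",np.hstack([a,b]))
```

```text
[ 0.4559 -0.4161  0.3449] [-179.8552    0.0881   88.7829]
plug_center [(array([181. , 302.7]), 0.61)] []
bolt_center [(array([217.5, 295.5]), 0.62)] [(array([270.4, 305.2]), 0.49)]
  [ 0.4463 -0.0976  0.0082] [0.0068 0.0068]
prop_center [(array([253.8, 423.7]), 0.85), (array([249.6, 344.2]), 0.69), (array([192.6, 233.1]), 0.56)] [(array([185.1, 410.8]), 0.97), (array([268.5, 228.6]), 0.93), (array([225.9, 370.3]), 0.6)]
  [ 0.3616 -0.4146  0.0743] [0.0023 0.0023]
  [ 0.3645 -0.2214  0.0755] [0.0022 0.0022]
  [0.4982 0.0532 0.0958] [0.0027 0.0027]
bin [(array([195.5, 294.7]), 0.92), (array([221.5, 296.2]), 0.42)] [(array([266. , 277.9]), 0.73)]
  [ 0.5095 -0.0918 -0.0064] [0.0045 0.0045]
tray [(array([170.7, 379.3]), 0.58)] [(array([203.7, 308.3]), 0.62)]
  [ 0.5838 -0.3155 -0.0026] [0.0004 0.0004]
lever_roller [(array([198.3, 253.2]), 0.57)] [(array([291.3, 242.8]), 0.81)]
  [0.5012 0.0184 0.0119] [0.0003 0.0003]
plug_center 0.53 105 [ 0.5496 -0.1132] -74.87755862832023 0.05515233495710831 0.02227658634179042
bolt_center 0.52 94 [ 0.4418 -0.0954] -98.49806471302293 0.05587090807407538 0.013781519555527906
```

View pics/s3.png

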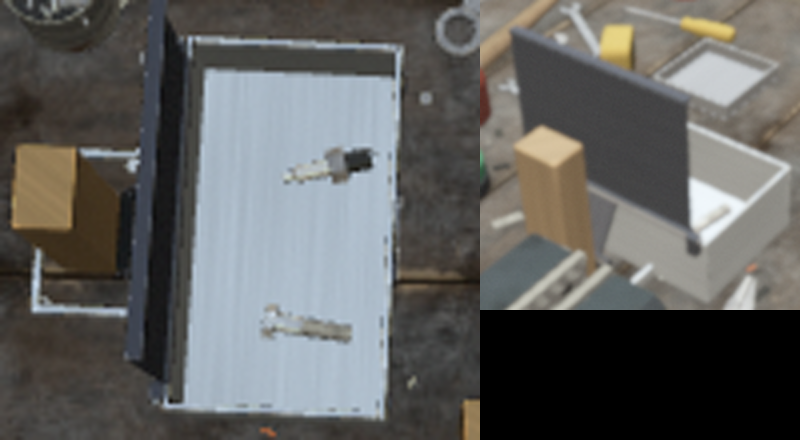

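The block stands in the slot and holds the flap open. The plug lies at top-view pixel (304,181), thread to the right, and the flap hides it in the side view. The bolt is at (296,217).

Run:
```python
from h import *
np.set_printoptions(precision=4,suppress=True)
p=camera("top");s=sense();print(s["ee_pos"],s["eef_rot"])
for k in((180.8,304.3),(181,302.7),(184.5,291.2),(179.5,313)):print(k,onz(p,k,.013))
for X in((.5,-.154,.072),(.6155,-.1,.003)):print(X,proj(p,np.array(X)))
for _ in range(2):
  p=camera("top");print([(np.round(a["pixel"],1),onz(p,a["pixel"],.013)) for a in pinpoint("plug_center",p)])
```

```text
[ 0.4588 -0.4095  0.3469] [179.9964   0.0088  89.2519]
(180.8, 304.3) [ 0.5499 -0.1151  0.013 ]
(181, 302.7) [ 0.5493 -0.1109  0.013 ]
(184.5, 291.2) [ 0.5394 -0.0808  0.013 ]
(179.5, 313) [ 0.5538 -0.1381  0.013 ]
(0.5, -0.154, 0.072) [np.float64(195.80346829330674), np.float64(318.19379135745345)]
(0.6155, -0.1, 0.003) [np.float64(157.56066681598543), np.float64(299.43811763426555)]
[(array([179.2, 300.3]), array([ 0.5541, -0.1045,  0.013 ]))]
[(array([203.5, 242.7]), array([0.4865, 0.045 , 0.013 ])), (array([179.5, 302. ]), array([ 0.5533, -0.109 ,  0.013 ]))]
```

>>> arm_command([
  [0.0115,0.0371,-0.006,0.0083],
  [0.0115,0.0371,-0.006,0.0083],
  [0.0115,0.0371,-0.006,0.0083],
  [0.0115,0.0371,-0.006,0.0083],
  [0.0115,0.0371,-0.006,0.0083],
  [0.0115,0.0371,-0.006,0.0083],
  [0.0115,0.0371,-0.006,0.0083],
  [0.0115,0.0371,-0.006,0.0083],
  [0.0115,0.0371,-0.006,0.0083],
  [0.0115,0.0371,-0.006,0.0083],
], claw=-0.2)

```text
time_s: 14.1
ee_pos: [0.5511, -0.1117, 0.2988]
eef_rot: [180.0, 0.0, 104.2]
force: [0.4, 0.4, 0.4]
finger_gap: 0.597
finger_force: 0.0
```

>>> arm_command([
  [0,0,-0.05,0],
  [0,0,-0.05,0],
  [0,0,-0.05,0],
  [0,0,-0.05,0],
  [0,0,0,0],
  [0,0,0,0],
])

```text
time_s: 14.7
ee_pos: [0.5509, -0.1126, 0.1391]
eef_rot: [-179.9, -0.0, 104.2]
force: [1.0, 0.5, 0.8]
finger_gap: 0.601
finger_force: 0.0
```

Run:
```python
from h import *
p=camera("top");q=camera("side");s=sense();print(s["ee_pos"],s["eef_rot"],s["force"])
save("s4.png",np.hstack([cv2.resize(p["frame"][130:260,220:350],None,fx=3,fy=3,interpolation=2),cv2.resize(q["frame"][120:300,190:370],(390,390),interpolation=2)]))
```

```text
[ 0.55191601 -0.11284445  0.14075606] [1.79858037e+02 5.89525797e-02 1.04178305e+02] [0.42223548 0.18519829 0.38460296]
```

View pics/s4.png

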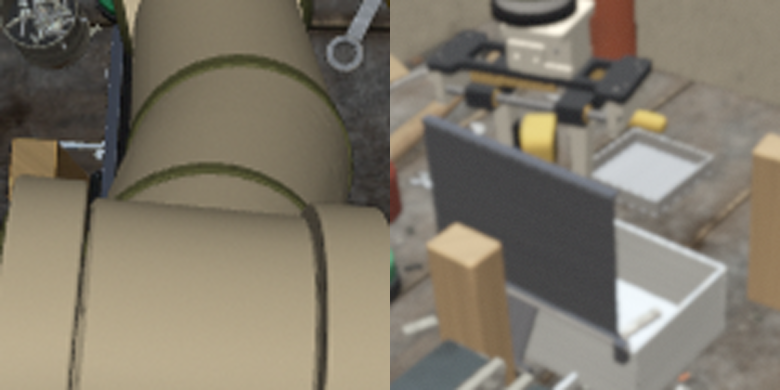

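The gripper is above the bin, clear of the flap. I'll descend in stages and watch the force.

>>> arm_command([
  [0,0,-0.02,0],
  [0,0,-0.02,0],
  [0,0,-0.02,0],
  [0,0,-0.02,0],
  [0,0,-0.02,0],
  [0,0,0,0],
])

```text
time_s: 15.4
ee_pos: [0.5512, -0.113, 0.0593]
eef_rot: [180.0, 0.0, 104.2]
force: [0.0, -0.6, -0.1]
finger_gap: 0.601
finger_force: 0.0
```

>>> arm_command([
  [0,0,-0.0125,0],
  [0,0,-0.0125,0],
  [0,0,-0.0125,0],
  [0,0,-0.006,0],
  [0,0,0,0],
])

```text
time_s: 15.9
ee_pos: [0.5503, -0.1127, 0.0232]
eef_rot: [-179.9, -0.0, 104.2]
force: [0.5, -0.2, 0.3]
finger_gap: 0.6
finger_force: 0.0
```

>>> arm_command([
  [0,0,0,0],
  [0,0,0,0],
  [0,0,0,0],
  [0,0,0,0],
  [0,0,0,0],
  [0,0,0,0],
  [0,0,0,0],
], claw=1)

```text
time_s: 16.6
ee_pos: [0.5508, -0.1129, 0.0242]
eef_rot: [180.0, 0.0, 104.2]
force: [-1.0, -0.5, 2.9]
finger_gap: 0.229
finger_force: 30.0
```

>>> arm_command([
  [0,0,0.01,0],
  [0,0,0.02,0],
  [0,0,0.04,0],
  [0,0,0.05,0],
  [0,0,0.05,0],
  [0,0,0.04,0],
  [0,0,0.03,0],
  [0,0,0.02,0],
])

```text
time_s: 17.4
ee_pos: [0.5509, -0.1128, 0.2346]
eef_rot: [179.9, 0.1, 104.2]
force: [0.0, -0.2, -1.2]
finger_gap: 0.228
finger_force: 30.0
```

>>> arm_command([
  [0.0053,-0.0318,0,0],
  [0.0053,-0.0318,0,0],
  [0.0053,-0.0318,0,0],
  [0.0053,-0.0318,0,0],
  [0.0053,-0.0318,0,0],
  [0.0053,-0.0318,0,0],
  [0.0053,-0.0318,0,0],
  [0.0053,-0.0318,0,0],
  [0,0,0,0],
  [0,0,0,0],
])

```text
time_s: 18.4
ee_pos: [0.5842, -0.3164, 0.232]
eef_rot: [-180.0, -0.0, 104.1]
force: [-0.5, 0.9, -0.5]
finger_gap: 0.231
finger_force: 30.0
```

Run:
```python
from h import *
np.set_printoptions(precision=4,suppress=True)
p=camera("top");q=camera("side");s=sense();print(s["ee_pos"],s["eef_rot"],s["force"],s["finger_gap"])
for k in("plug_center","tray"):
  for c in(p,q): print(k,[(np.round(a["pixel"],1),round(a["conf"],2)) for a in pinpoint(k,c)])
for X in(s["ee_pos"],[.585,-.316,.003]):print(np.round(proj(q,np.array(X))))
save("s5.png",np.hstack([cv2.resize(p["frame"][130:260,220:420],(480,312),interpolation=2),cv2.resize(q["frame"][100:256,240:390],(300,312),interpolation=2)]))
```

```text
[ 0.5846 -0.315   0.2322] [179.9962  -0.0406 104.2536] [ 0.4593  0.5535 -0.7075] 0.23053796819104408
plug_center [(array([148.9, 390.6]), 0.45)]
plug_center [(array([117.1, 310.6]), 0.61)]
tray [(array([170.3, 381.2]), 0.81)]
tray [(array([202.6, 308.2]), 0.78)]
[115. 306.]
[202. 308.]
```

View pics/s5.png

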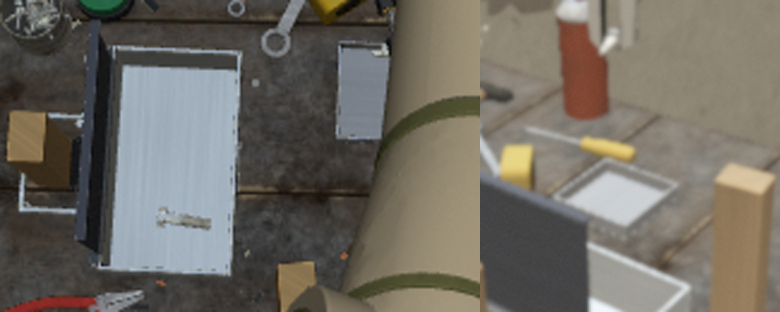

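The plug is in the gripper over the tray, and the bolt is still in the bin. Next I lower the plug and release it.

>>> arm_command([
  [0,0,-0.05,0],
  [0,0,-0.05,0],
  [0,0,-0.05,0],
  [0,0,-0.05,0],
  [0,0,-0.02,0],
  [0,0,-0.02,0],
  [0,0,-0.012,0],
  [0,0,-0.006,0],
  [0,0,0,0],
])

```text
time_s: 19.6
ee_pos: [0.585, -0.3164, 0.0261]
eef_rot: [180.0, 0.0, 104.2]
force: [0.0, 0.2, -0.6]
finger_gap: 0.225
finger_force: 30.0
```

>>> arm_command([
  [0,0,0,0],
  [0,0,0,0],
  [0,0,0,0],
  [0,0,0,0],
  [0,0,0,0],
], claw=0.1)

```text
time_s: 20.1
ee_pos: [0.5847, -0.3164, 0.0259]
eef_rot: [180.0, 0.0, 104.2]
force: [-0.5, 0.3, -0.1]
finger_gap: 0.447
finger_force: 0.0
```

>>> arm_command([
  [0,0,0.02,0],
  [0,0,0.04,0],
  [0,0,0.05,0],
  [0,0,0.06,0],
  [0,0,0.06,0],
  [-0.03,-0.05,0,0],
  [-0.03,-0.05,0,0],
  [-0.03,-0.05,0,0],
  [-0.03,-0.05,0,0],
  [-0.03,-0.05,0,0],
])

```text
time_s: 21.1
ee_pos: [0.4634, -0.5177, 0.2111]
eef_rot: [180.0, 0.1, 104.2]
force: [0.3, 0.3, -0.9]
finger_gap: 0.45
finger_force: 0.0
```

Run:
```python
from h import *
np.set_printoptions(precision=4,suppress=True)
p=camera("top");q=camera("side");s=sense();print(s["time_s"],s["ee_pos"],s["force"])
A=pinpoint("plug_center",p);B=pinpoint("plug_center",q)
for a in A:
  for b in B: print(a["conf"],b["conf"],tri((p,a["pixel"]),(q,b["pixel"])))
save("s6.png",np.hstack([cv2.resize(p["frame"][130:260,220:420],(480,312),interpolation=2),cv2.resize(q["frame"][150:306,190:340],(300,312),interpolation=2)]))
```

```text
21.2 [ 0.4585 -0.5236  0.2103] [ 0.58   -0.2181 -0.4663]
0.58 0.53 (array([ 0.5799, -0.3108,  0.0192]), [np.float64(0.00268584763638788), np.float64(0.0026858476363880285)])
```

View pics/s6.png

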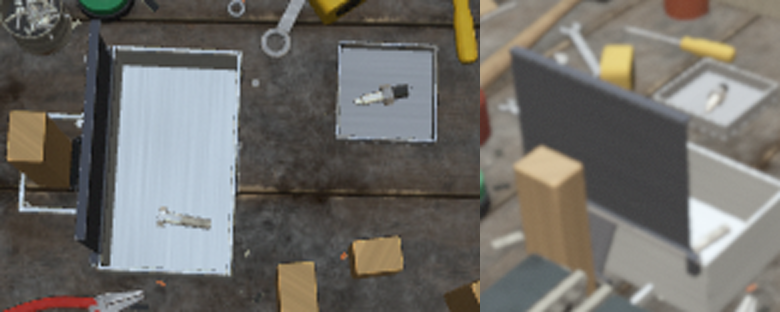

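The plug lies in the middle of the tray at crop (382,95), and the bolt is in the bin at (185,218). The block stands in the slot, the flap is upright, and the robot is clear of everything.

```bash
python3 -c "
from rig import close_job
print(close_job())"
```

```text
the job is handed in; nothing more can be done
None
```

The job is handed in: the tall block stands in the slot holding the flap open, the spark plug lies in the tray, and the bolt is still in the bin, all done in about 21 s of robot time.

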